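# Line up the quarter-turn wing and hold the sprung hatch shut

## Robot

A 6-joint arm with a two-finger parallel gripper is mounted at the origin on the work surface. World frame = base frame: x ahead of the robot, y to its left, z up, the work surface at z = 0. Lengths are in m, angles in rad, forces in N, time in s.
With the tool pointing down it reaches from about 0.3 to 0.875 m from the base axis. Payload 6.4 kg.
Tool frame: the origin (TCP) lies between the finger pads; the fingertips stand 25 mm ahead of it and the grasp point (between the pads) lies 6 mm ahead of it; z points along the fingers, y is the direction in which the jaws open and shut (so a half turn about z gives the same grasp; the last joint's range is limited). The gripper opens to 88 mm and grips with 3 to 60 N. Pads are 18 mm wide; open, the fingers measure 123 mm over their backs; the gripper's body (75 mm by 187 mm) begins 45 mm behind the grasp point.
Start: joints at [-1.372, 0.181, 1.607, -0, 1.354, -0.206], TCP at [0.226, -0.529, 0.264] pointing down, gripper open.
Joint ranges: [-2.99, 2.99], [-0.89, 2.07], [0.3, 2.58], [-1.14, 4.28], [0, 2.63], [-3.12, 3.12]. Speed limits (rad/s): [2.57, 2.57, 3.01, 3.14, 3.14, 3.14].

## Interface

Orientations are given as a unit quaternion [w, x, y, z].
In Python, from workcell import telemetry, camera, calibration, ticket gives the robot as it stands.
- The arm moves only by the shell command python3 -m handwheel 'ROWS' [FORCE]. ROWS is a JSON object of lists of equal length, an entry for each row: "turn": the turn, a rotation vector about the tool's x, y, z in degrees, a list of three; "delta_pos": the shift along the tool's x, y, z in mm, a list of three; "fingers": the gripper's target within -1 to 1 (fully open at 1, half-way at 0, shut at -1). A call has 1 to 10 rows; each row is the pose to reach, as a shift and turn from the pose measured when the call began, along the tool's axes at that moment; what a row does not reach only later rows make up. A row lasts 1/10 s, in which the tool goes at most 50 mm and 8.59 degrees, less where a joint would pass 70% of its speed; a pose out of reach is approached as far as the arm can. A call with a gripper value outside its range is refused whole. The fingers move at their own pace and stop on an object; FORCE is the grip in N (left out, the last holds). Time passes only in rows, so rows that repeat a pose let the fingers close. It gives the time, the measured TCP pose, the force and the opening at its end, in the units of the state.
- telemetry.read_state(): the state, without advancing time (a new reading comes with each control period).
- camera(name): name is "scene" or "side" or "wrist"; returns the picture (400x640x3 uint8, red, green, blue); there is no depth.
- calibration(name): a dict with "K" (3x3 intrinsics, pixels), "D" ([k1, k2, p1, p2, k3] as OpenCV has them; the pictures are not rectified), "R" (3x3) and "t" (3): a world point X has camera coordinates R X + t. Camera axes: x right, y down, z forward; pixel columns grow to the right and rows downward; lengths in m; the calibration is good to about 2 mm. A picture is of the moment at which its call begins: read the wrist's pose just before it. calibration takes no time and is no camera call; for the wrist camera it gives the pose at the moment of the call.
- ticket.close_job(): hands the job in, once; it reports no verdict.
The state is a dict: "time_s": time; "joints": joint angles; "dq": joint speeds; "joint_efforts": joint torques, N m; "eef_pos": TCP position; "eef_rot": TCP orientation; "wrist_force": force on the tool from outside, world axes, zero at the start; "ft_torque": the same for the moment, N m; "grip_width": opening from 0.0 (shut) to 1.0 (fully open).
Only numpy, scipy, OpenCV 4.12 (cv2) and the standard library are available. Lean on these libraries where they do the work, as an engineer would, in place of code of your own. Each camera call takes 0.05 s, during which the arm holds its last target. There are 200 camera calls.

## Task

The black flip-top box on the train table's lower tier is to be locked with a pin: turn its yellow quarter-turn wing, with the lid still standing open, until the wing is in line with the slot in the lid. Then swing the lid down over the wing, press it flat against the box's rim and keep it pressed there against its spring: finish while holding it shut. Leave the toys that stand beside it on the lower tier where they are.

Things in the scene. Friction and masses are not known exactly. Their poses are not given: they have to be found in the camera images.
- hatch_box: Matte black flip-top box, fixed on the lower white tier (tier top 30 mm above the table), 180 (own x) x 140 (own y) x 50 high. Origin: centre of its underside; z up. Own +x points to the hinge side, own -x to the side where the lid comes down. Its top rim is the frame that the lid shuts against, 50 mm above the origin (80 mm above the table); a fixed aluminium deck lies 6 mm below the rim.
- wing (a joint): Turn of the yellow quarter-turn wing fastener about the vertical, rad. 0 = the wing's long side lies along the box's x axis, in line with the lid's slot and with the two orange marks on the deck; positive = anticlockwise from above. Starts crosswise, 0.8 to 1.55; it can go from -0.6 to 1.8 with no click at 0, and stays where it is left (friction 0.04 N m).
- wing_grip (a point): Point on the wing's turning axis, 70 mm above the box's underside (20 mm above the rim), 10 mm from the box's centre towards own -x. The wing is an upright bar 44 long, 10 thick, from 4 to 32 mm above the rim; this point is inside the bar and turns with it: its x runs along the 44 mm length, its y across the 10 mm thickness.
- lid (a joint): Opening angle of the box's lid, rad: 0 = flat down on the rim, 1.5 = standing open against its stop, with its top edge 240 mm above the table, where it starts and where a spring always drives it back (about 5 N at the lid's orange spot holds it shut, about 2 to 3 N near the open stop). With the wing crosswise the lid is blocked at about 0.25 to 0.45.
- lid_hinge (a point): Middle of the lid's hinge line, at rim height, 80 mm from the box's centre towards own +x; the hinge line runs along the box's y. The lid is a black plate 6 thick and 130 wide, reaching from 2 to 160 mm from the hinge; its underside lies in the plane of the hinge line. Its slot, outlined in white, is 62 to 124 mm from the hinge and 22 wide, in the middle; with the wing in line the lid swings freely over it and the wing stands 26 mm proud of the shut lid.
- lid_press (a point): Centre of the orange thumb spot on the lid's outer face (the upper face once shut), 143 mm from the hinge line, mid-width; moves with the lid. Its x axis runs along the lid towards the hinge, z out of the outer face.
- arch_mid (a point): Bystander: wooden viaduct arch, 44 x 152 x 81 mm, loose on the lower tier; the point is at mid-height on its centre line.
- tree_mid (a point): Bystander: green ceramic fir tree, diameter 68, height 120 mm, loose on the lower tier; the point is at mid-height on its centre line.
- wagon_mid (a point): Bystander: red wooden goods wagon, 100 x 40 x 44 mm, loose on the lower tier; the point is at mid-height on its centre line.
- shelter_mid (a point): Bystander: blue and white tram-stop shelter, 100 x 60 x 62 mm, loose on the lower tier; the point is at mid-height on its centre line.

How it is judged:
By the outcome, as a careful person would: the job done as asked, in the order asked, and still so for the second after the job is handed in, while the arm keeps its last pose, push and grip.
It also fails if it takes over 51 s, if anything falls off the work surface, if the arm or the gripper's body presses on something with over 40 N, if the wrist force passes 120 N, or if a joint passes its speed limit or range.

## Working session

There is one attempt and no reset: what is moved stays moved. The work goes in short steps, Python scripts to look and compute and a shell command to move; the robot and the scene stay as the last step left them, time stands still between calls to the robot, and variables do not carry over. Pictures are saved under pics/ and viewed, about 8 in all and at most 12, crops included, and the job is handed in when it is done.

```bash
mkdir -p pics
python3 - <<'E'
from workcell import telemetry,camera,calibration
import cv2,numpy as np
for n in ("scene","side"):
    cv2.imwrite(f"pics/{n}0.png",camera(n)[:,:,::-1])
    c=calibration(n);print(n,np.round(c["K"],1).tolist(),c["D"],np.round(c["R"],3).tolist(),np.round(c["t"],3))
print(telemetry.read_state())
E
```

```text
scene [[460.5, 0.0, 325.4], [0.0, 460.5, 207.0], [0.0, 0.0, 1.0]] [-0.12346227  0.          0.          0.          0.        ] [[0.389, 0.921, -0.013], [0.685, -0.299, -0.664], [-0.616, 0.249, -0.747]] [-0.2   -0.309  1.726]
side [[498.2, 0.0, 317.1], [0.0, 498.2, 196.1], [0.0, 0.0, 1.0]] [-0.02844034  0.          0.          0.          0.        ] [[-0.862, -0.507, -0.011], [-0.362, 0.63, -0.687], [0.355, -0.588, -0.727]] [0.499 0.292 1.066]
{'time_s': 0.1, 'joints': array([-1.37230059e+00,  1.81523604e-01,  1.60788733e+00, -5.21504024e-06,
        1.35380160e+00, -2.06332913e-01]), 'dq': array([ 0.0009893 , -0.00234431, -0.00229907,  0.00133988,  0.00095133,
       -0.00166472]), 'joint_efforts': array([ 1.33840426e-04, -4.34822845e+01, -3.42695332e+01,  7.03571504e-02,
        3.40755412e-02, -3.90346179e-05]), 'eef_pos': array([ 0.22637894, -0.52808328,  0.26287823]), 'eef_rot': array([-8.09942457e-04,  9.79583635e-01,  2.01035434e-01,  6.27912816e-07]), 'wrist_force': array([-0.31787337, -0.61469001, -0.17503841]), 'ft_torque': array([ 0.01848528, -0.02753263, -0.01489176]), 'grip_width': 1.0014715991501484}
```

View pics/scene0.png

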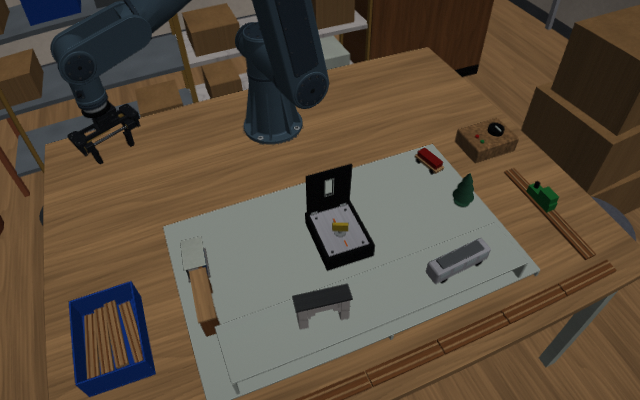

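View pics/side0.png

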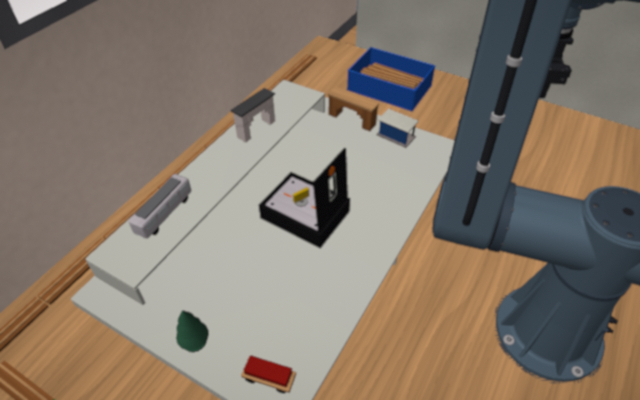

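The scene view shows the box at about (340,235), with the lid standing on the robot side and the wing at (340,227). The side view has the box at about (305,205). I'll crop both for box corners.

Run:
```python
import cv2,numpy as np
a=cv2.imread("pics/scene0.png")[155:275,295:385];b=cv2.imread("pics/side0.png")[140:250,250:360]
a=cv2.resize(a,(396,528),interpolation=cv2.INTER_CUBIC);b=cv2.resize(b,(396,396),interpolation=cv2.INTER_CUBIC)
b=cv2.copyMakeBorder(b,0,132,0,0,cv2.BORDER_CONSTANT)
o=np.hstack([a,b]);o=np.clip(o.astype(float)*1.5+15,0,255).astype(np.uint8)
cv2.imwrite("pics/crop0.png",o)
```

```text
(no output)
```

View pics/crop0.png

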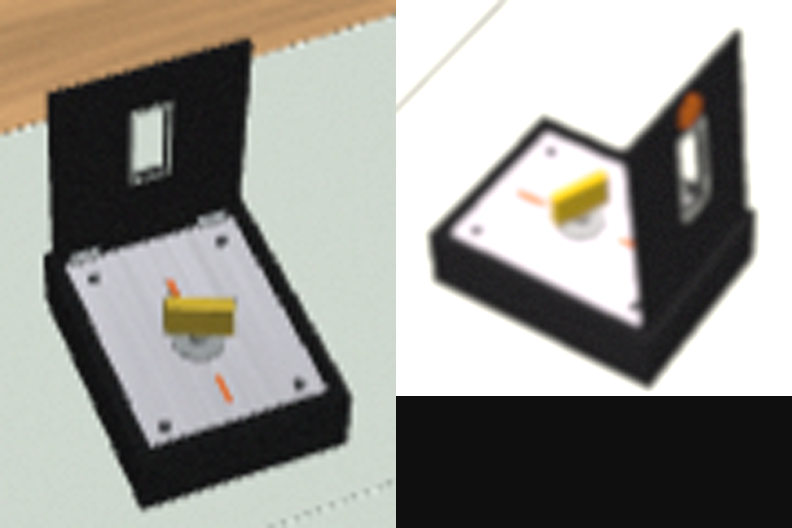

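```bash
cat > h.py <<'E'
import cv2,numpy as np
from workcell import calibration,telemetry
from scipy.spatial.transform import Rotation as Ro
def proj(n,X,c=None):
    c=c or calibration(n)
    return cv2.projectPoints(np.float64(X).reshape(-1,1,3),cv2.Rodrigues(c["R"])[0],np.float64(c["t"]),np.float64(c["K"]),np.float64(c["D"]))[0][:,0]
def world(p,X):
    X=np.atleast_2d(X);c,s=np.cos(p[2]),np.sin(p[2])
    return np.c_[p[0]+c*X[:,0]-s*X[:,1],p[1]+s*X[:,0]+c*X[:,1],X[:,2]+.03]
def lid(d,y,th,h=0):  # d from hinge, h out of outer face from underside plane
    return [.08-d*np.cos(th)+h*np.sin(th),y,.05+d*np.sin(th)+h*np.cos(th)]
def tool(s,P):  # world point -> tool axes mm
    q=s["eef_rot"];R=Ro.from_quat([q[1],q[2],q[3],q[0]]).as_matrix()
    return R,R.T@(np.array(P)-s["eef_pos"])*1000
E
python3 - <<'E'
from h import *
from scipy.optimize import least_squares
S=lambda u,v:(295+u/4.4-.4,155+v/4.4-.4); D=lambda u,v:(250+(u-396)/3.6-.4,140+v/3.6-.4)
def pts(p):
    w=p[3];e=np.array([np.cos(w),np.sin(w)])*.022
    sc=[[-.09,.07,0],[-.09,-.07,0],[-.09,-.07,.05],lid(.16,.065,1.5),lid(.16,-.065,1.5),[-.01+e[0],e[1],.082],[-.01-e[0],-e[1],.082]]
    sd=[[.09,-.07,0],[-.09,-.07,.05],[-.09,.07,.05],lid(.143,0,1.5,.006),[-.01+e[0],e[1],.082],[-.01-e[0],-e[1],.082]]
    return np.r_[proj("scene",world(p,sc)),proj("side",world(p,sd))]
m=np.array([S(145,508),S(347,440),S(350,398),S(48,95),S(250,40),S(165,302),S(236,301),D(650,387),D(433,235),D(545,120),D(690,110),D(553,203),D(606,176)])
for sg in (1,):
  f=lambda p:(pts(p)-m).ravel()
  best=min((least_squares(f,[.55,0,np.pi+y,w],loss='soft_l1') for y in(-.3,.3) for w in (.9,1.4)),key=lambda r:r.cost)
  print(best.x,np.degrees(best.x[2:]),best.cost);print(np.round(f(best.x).reshape(-1,2),1))
p=best.x;np.save("box.npy",p);s=telemetry.read_state()
R,d=tool(s,world(p,[-.01,0,.07])[0]);print(world(p,[-.01,0,.07]),"grip world; tool delta",d.round(),R.round(3).tolist())
print("hinge",world(p,[.08,0,.05]))
E
```

```text
[ 6.13324897e-01 -1.68681775e-03  3.10647476e+00  1.21806366e+00] [177.98789287  69.78990663] 46.39489621736241
[[ -0.9   0.5]
 [ -0.1   0.6]
 [  0.4  -0.6]
 [  0.2   0.9]
 [  0.3   0.8]
 [ -0.4   0. ]
 [ -0.5  -0.1]
 [  0.6   2. ]
 [ -1.4   0.6]
 [ -0.1  -1.1]
 [  0.6   1. ]
 [ 15.1  -8.6]
 [-14.3   7. ]]
[[ 0.62331873 -0.00203792  0.1       ]] grip world; tool delta [ 572. -327.  164.] [[0.919, 0.394, -0.0], [0.394, -0.919, 0.002], [0.0, -0.002, -1.0]]
hinge [[0.53337422 0.00112204 0.08      ]]
```

```bash
python3 -m handwheel '{"delta_pos":[[40,-21,-7],[80,-42,-14],[125,-65,-20],[170,-88,-26],[215,-111,-32],[260,-134,-38],[305,-157,-44],[350,-180,-50],[395,-203,-54],[440,-226,-58]],"turn":[[0,0,2],[0,0,4],[0,0,6],[0,0,9],[0,0,12],[0,0,15],[0,0,18],[0,0,21],[0,0,23],[0,0,25]],"fingers":[1,1,1,1,1,1,1,1,1,1]}'
python3 - <<'E'
from h import *
s=telemetry.read_state();R,d=tool(s,[.66,0,.33]);print(d,R.round(3).tolist(),s["joints"].round(2))
E
```

```text
time_s: 1.1
eef_pos: [0.5384, -0.1504, 0.3209]
eef_rot: [-0.001, 1.0, -0.016, -0.0]
wrist_force: [0.0, -0.6, -0.3]
grip_width: 1.0
[ 116.56406272 -154.3234454    -8.96022102] [[0.999, -0.033, -0.0], [-0.033, -0.999, 0.002], [-0.001, -0.001, -1.0]] [-0.49  0.1   1.58  0.    1.46  1.12]
```

```bash
python3 -m handwheel '{"delta_pos":[[29,-39,-2],[58,-77,-5],[87,-116,-7],[117,-154,-9],[117,-154,-9]],"turn":[[0,0,0],[0,0,0],[0,0,0],[0,0,0],[0,0,0]],"fingers":[0,-0.5,-1,-1,-1]}'
python3 - <<'E'
from h import *
from workcell import camera
c=calibration("wrist");im=camera("wrist");np.savez("w1.npz",**{k:np.float64(c[k]) for k in("K","D","R","t")})
cv2.imwrite("pics/w1.png",im[:,:,::-1]);p=np.load("box.npy")
print(proj("wrist",world(p,[[-.09,.07,.05],[-.09,-.07,.05],[.09,-.07,.05],[-.01,0,.082]]),c).round())
E
```

```text
time_s: 1.6
eef_pos: [0.6624, 0.0047, 0.3286]
eef_rot: [-0.002, 1.0, -0.014, -0.001]
wrist_force: [-1.1, -1.8, 0.1]
grip_width: 0.568
[[385. 140.]
 [269. 139.]
 [274. 273.]
 [327. 211.]]
```

View pics/w1.png

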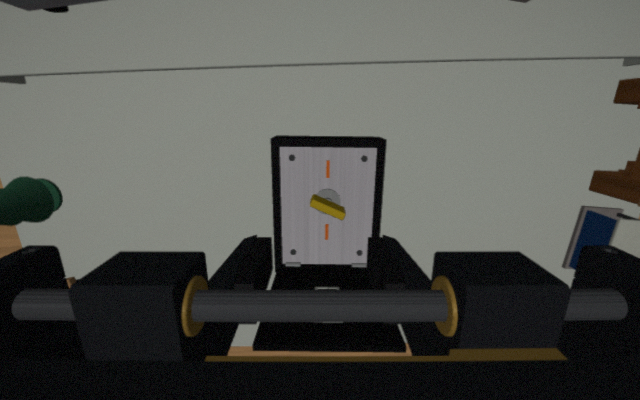

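The wrist view shows the box rim corners at (272,138) and (385,138) and the wing from (311,202) to (344,214), close to the prediction. I'll refine the yaw from the orange marks and screws.

Run:
```python
from h import *
im=cv2.imread("pics/w1.png");z=np.load("w1.npz");c={k:z[k] for k in z}
hsv=cv2.cvtColor(im,cv2.COLOR_BGR2HSV).astype(int)
roi=np.zeros(im.shape[:2],bool);roi[150:265,283:374]=1
def cc(m):
    n,l,st,ce=cv2.connectedComponentsWithStats((m&roi).astype(np.uint8));return [(ce[i],st[i,4]) for i in range(1,n) if st[i,4]>4],l
def back(uv,h):
    q=cv2.undistortPoints(np.float64(uv).reshape(-1,1,2),c["K"],c["D"])[:,0];d=np.c_[q,np.ones(len(q))]@c["R"];o=-c["R"].T@c["t"]
    return o+d*((h-o[2])/d[:,2])[:,None]
o,_=cc((hsv[...,0]<17)&(hsv[...,1]>120)&(hsv[...,2]>120))
b,_=cc(hsv[...,2]<100)
O=[x for x,a in o];B=[x for x,a in b]
for n,l,L in(("orange",o,O),("dark",b,B)):
    print(n);W=back(L,.074)
    for (x,a),w in zip(l,W):print(x.round(1),a,w.round(4))
ym=(hsv[...,0]>20)&(hsv[...,0]<35)&(hsv[...,1]>120)&(hsv[...,2]>40)&roi
v,u=np.nonzero(ym);W=back(np.c_[u,v],.108)[:,:2];m=W.mean(0);e,V=np.linalg.eigh(np.cov((W-m).T));a=V[:,1]
print("wing",m,"dir deg world",np.degrees(np.arctan2(a[1],a[0]))%180,len(u), "half len",np.ptp((W-m)@a)/2)
p=np.load("box.npy");print("model axis",world(p,[-.01,0,.07]),np.degrees(p[2]))
```

```text
orange
[327.2 169.3] 46 [ 0.6657 -0.0043  0.074 ]
[326.  231.5] 44 [ 0.582 -0.001  0.074]
dark
[291.5 157.3] 35 [0.682  0.0398 0.074 ]
[363.8 158.2] 36 [ 0.6784 -0.0501  0.074 ]
[328.2 200.6] 282 [ 0.6248 -0.0047  0.074 ]
[354.2 250.8] 371 [ 0.5529 -0.0387  0.074 ]
[292.6 251.6] 30 [0.5538 0.0451 0.074 ]
[359.1 252.4] 29 [ 0.5502 -0.0453  0.074 ]
wing [ 0.62682926 -0.00275849] dir deg world 61.65020506567267 448 half len 0.02254351974359481
model axis [[ 0.62331873 -0.00203792  0.1       ]] 177.98789287217582
```

```bash
python3 -m handwheel '{"delta_pos":[[-6,18,-0],[-12,36,30],[-12,36,75],[-12,36,120],[-12,36,165],[-12,36,195],[-12,36,210],[-12,36,216],[-12,36,216]],"turn":[[0,0,0.7],[0,0,0.7],[0,0,0.7],[0,0,0.7],[0,0,0.7],[0,0,0.7],[0,0,0.7],[0,0,0.7],[0,0,0.7]],"fingers":[-1,-1,-1,-1,-1,-1,-1,-1,-1]}'
python3 - <<'E'
from h import *
s=telemetry.read_state();R,d=tool(s,[.6245,-.0025,.1]);print(d,R[:,0].round(4))
E
```

```text
time_s: 2.55
eef_pos: [0.6476, -0.0341, 0.1132]
eef_rot: [-0.001, 1.0, -0.021, -0.001]
wrist_force: [0.5, 0.5, -0.3]
grip_width: 0.007
[-24.42720795 -30.53742837  13.25373719] [ 0.9991 -0.0424 -0.0019]
```

```bash
python3 -m handwheel '{"delta_pos":[[-4,-3,0],[-8,-3,0],[-12,-3,0],[-16,-3,0],[-20,-3,0],[-23,-3,0],[-26,-3,0],[-26,-3,0]],"turn":[[0,0,-0.2],[0,0,-0.2],[0,0,-0.2],[0,0,-0.2],[0,0,-0.2],[0,0,-0.2],[0,0,-0.2],[0,0,-0.2]],"fingers":[-1,-1,-1,-1,-1,-1,-1,-1]}'
python3 - <<'E'
from h import *
from workcell import camera
s=telemetry.read_state();R,d=tool(s,[.6245,-.0025,.1]);print(d,R[:,0].round(4))
im=np.vstack([cv2.resize(camera("scene")[155:275,285:395,::-1],None,fx=3,fy=3)])
cv2.imwrite("pics/push.png",np.hstack([im,cv2.resize(camera("wrist")[130:290,240:420,::-1],(405,360))]))
E
```

```text
time_s: 3.35
eef_pos: [0.6212, -0.0301, 0.1132]
eef_rot: [-0.001, 1.0, -0.019, -0.001]
wrist_force: [1.7, -1.7, 1.7]
grip_width: 0.007
[  2.21040956 -27.69381553  13.25485614] [ 0.9992 -0.0389 -0.0026]
```

View pics/push.png

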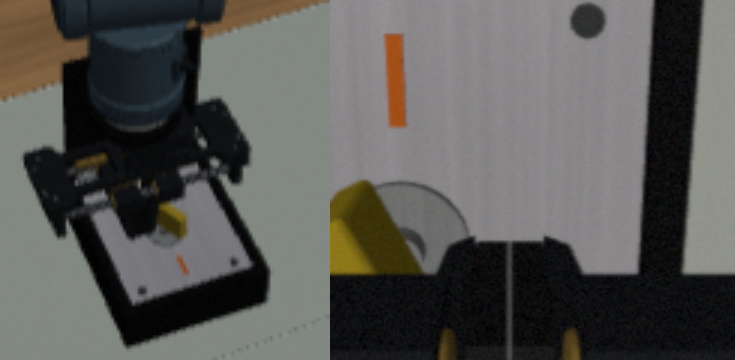

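The wing has turned to about 30°. Next: rise, open, centre over the axis, descend, and squeeze with the jaws along the box's y so the wing aligns itself.

```bash
python3 -m handwheel '{"delta_pos":[[3,0,0],[4,0,-25],[4,0,-45],[2,-14,-45],[2,-28,-45],[2,-28,-45],[2,-28,-45],[2,-28,-45],[2,-28,-45]],"turn":[[0,0,0],[0,0,0],[0,0,0],[0,0,0],[0,0,0],[0,0,0],[0,0,0],[0,0,0],[0,0,0]],"fingers":[-1,-1,1,1,1,1,1,1,1]}'
python3 - <<'E'
from h import *
s=telemetry.read_state();R,d=tool(s,[.6245,-.0025,.107]);print(d,R[:,0].round(4))
E
```

```text
time_s: 4.35
eef_pos: [0.6244, -0.0024, 0.1576]
eef_rot: [-0.001, 1.0, -0.02, -0.002]
wrist_force: [-0.2, -0.3, 0.1]
grip_width: 0.62
[ 0.34247555  0.12872963 50.56654288] [ 0.9992 -0.0391 -0.0038]
```

```bash
python3 -m handwheel '{"delta_pos":[[0,0,5],[0,0,20],[0,0,35],[0,0,46],[0,0,50],[0,0,50]],"turn":[[0,0,0],[0,0,0],[0,0,0],[0,0,0],[0,0,0],[0,0,0]],"fingers":[1,1,1,1,1,1]}' 10
python3 -m handwheel '{"delta_pos":[[0,0,0],[0,0,0],[0,0,0],[0,0,0],[0,0,0],[0,0,0],[0,0,0],[0,0,0],[0,0,0],[0,0,0]],"turn":[[0,0,0],[0,0,0],[0,0,0],[0,0,0],[0,0,0],[0,0,0],[0,0,0],[0,0,0],[0,0,0],[0,0,0]],"fingers":[-1,-1,-1,-1,-1,-1,-1,-1,-1,-1]}' 10
python3 -m handwheel '{"delta_pos":[[0,0,0],[0,0,0],[0,0,0],[0,0,0],[0,0,0],[0,0,0]],"turn":[[0,0,0],[0,0,0],[0,0,0],[0,0,0],[0,0,0],[0,0,0]],"fingers":[-1,-1,-1,-1,-1,-1]}' 10
python3 - <<'E'
from h import *
s=telemetry.read_state();R,d=tool(s,[.6245,-.0025,.107]);print(d,R[:,0].round(4),s["grip_width"]*88,s["ft_torque"])
E
```

```text
time_s: 4.95
eef_pos: [0.6234, -0.0022, 0.1061]
eef_rot: [-0.001, 1.0, -0.02, -0.003]
wrist_force: [-0.1, 0.9, -0.4]
grip_width: 0.999
time_s: 5.95
eef_pos: [0.623, -0.0032, 0.1059]
eef_rot: [-0.0, 1.0, -0.02, -0.004]
wrist_force: [-1.9, -1.9, -0.1]
grip_width: 0.114
time_s: 6.55
eef_pos: [0.623, -0.0032, 0.1059]
eef_rot: [-0.0, 1.0, -0.02, -0.004]
wrist_force: [-1.5, -0.0, -0.3]
grip_width: 0.116
[ 1.49331975 -0.72391227 -1.09981748] [ 0.9992 -0.0391 -0.0073] 10.227095730815192 [-0.1298703   0.10863238  0.02241802]
```

Gripped at 10.2 mm, the wing's thickness, with the tool parallel to the box axis. Releasing, lifting, and checking.

```bash
python3 -m handwheel '{"delta_pos":[[0,0,0],[0,0,0],[0,0,0],[0,0,-10],[0,0,-50],[0,0,-95],[0,0,-140],[10,0,-180],[30,0,-200],[30,0,-200]],"turn":[[0,0,0],[0,0,0],[0,0,0],[0,0,0],[0,0,0],[0,0,0],[0,0,0],[0,0,0],[0,0,0],[0,0,0]],"fingers":[1,1,1,1,1,0,-1,-1,-1,-1]}'
python3 - <<'E'
from h import *
from workcell import camera
s=telemetry.read_state();c=calibration("wrist");im=camera("wrist")[:,:,::-1]
cv2.imwrite("pics/w2.png",cv2.resize(im[110:270,230:420],None,fx=4,fy=3.7))
o,L=[],[]
hsv=cv2.cvtColor(np.ascontiguousarray(im),cv2.COLOR_BGR2HSV).astype(int)
roi=np.zeros(im.shape[:2],bool);roi[120:275,275:385]=1
def back(uv,h):
    q=cv2.undistortPoints(np.float64(uv).reshape(-1,1,2),np.float64(c["K"]),np.float64(c["D"]))[:,0];R=np.array(c["R"]);d=np.c_[q,np.ones(len(q))]@R;o=-R.T@np.array(c["t"])
    return o+d*((h-o[2])/d[:,2])[:,None]
def pca(m,h):
    v,u=np.nonzero(m&roi);W=back(np.c_[u,v],h)[:,:2];e,V=np.linalg.eigh(np.cov((W-W.mean(0)).T));a=V[:,1];return W.mean(0),np.degrees(np.arctan2(a[1],a[0]))%180,len(u)
y=(hsv[...,0]>20)&(hsv[...,0]<35)&(hsv[...,1]>120)&(hsv[...,2]>40)
g=(hsv[...,0]<17)&(hsv[...,1]>120)&(hsv[...,2]>110)
print("wing all",pca(y,.108),"top",pca(y&(hsv[...,2]>140),.112),"marks",pca(g,.074))
print(tool(s,[.485,.001,.30]),s["eef_pos"])
E
```

```text
time_s: 7.55
eef_pos: [0.6573, -0.0049, 0.3112]
eef_rot: [0.0, 1.0, -0.02, 0.001]
wrist_force: [0.2, -0.5, 0.6]
grip_width: 0.163Traceback (most recent call last):
  File "<stdin>", line 15, in <module>
  File "<stdin>", line 12, in pca
  File "<stdin>", line 9, in back
cv2.error: OpenCV(4.12.0) /io/opencv/modules/calib3d/src/undistort.dispatch.cpp:347: error: (-215:Assertion failed) CV_IS_MAT(_src) && CV_IS_MAT(_dst) && (_src->rows == 1 || _src->cols == 1) && (_dst->rows == 1 || _dst->cols == 1) && _src->cols + _src->rows - 1 == _dst->rows + _dst->cols - 1 && (CV_MAT_TYPE(_src->type) == CV_32FC2 || CV_MAT_TYPE(_src->type) == CV_64FC2) && (CV_MAT_TYPE(_dst->type) == CV_32FC2 || CV_MAT_TYPE(_dst->type) == CV_64FC2) in function 'cvUndistortPointsInternal'
```

View pics/w2.png

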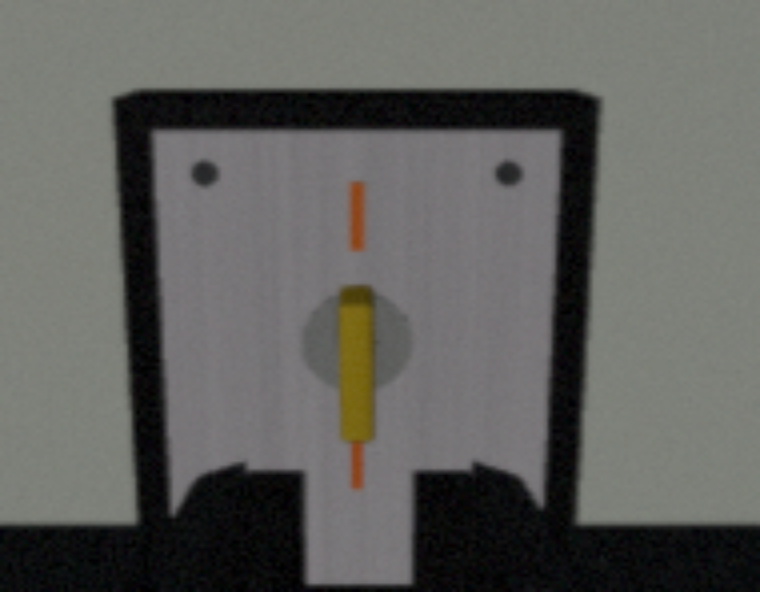

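The wing lies in line with both orange marks (all at x≈357 in the crop). Now over and behind the lid.

```bash
python3 -m handwheel '{"delta_pos":[[-20,0,0],[-60,0,0],[-100,0,0],[-140,0,0],[-165,0,0],[-175,0,8],[-175,0,35],[-175,0,58],[-175,0,66],[-175,0,66]],"turn":[[0,0,0],[0,0,0],[0,0,0],[0,0,0],[0,0,0],[0,0,0],[0,0,0],[0,0,0],[0,0,0],[0,0,0]],"fingers":[-1,-1,-1,-1,-1,-1,-1,-1,-1,-1]}'
python3 - <<'E'
from h import *
s=telemetry.read_state();P=s["eef_pos"];R,d=tool(s,[.5,0,.25]);print(P,R.round(4).tolist())
hx,hz=.5343,.08
# corner arc: contact d, outer face h=6; TCP = corner - 9mm x, +25 z
for th in (1.5,1.4,1.25,1.1,.95,.8,.65,.5,.35,.2,.1,0):
    d=.135+.017*(1-th/1.5)
    x=hx+d*np.cos(th)-.006*np.sin(th)-.009; z=hz+d*np.sin(th)+.006*np.cos(th)+.025
    print(th,np.round([(x-P[0])*1e3,(P[2]-z)*1e3]))
E
```

```text
time_s: 8.6
eef_pos: [0.4783, 0.0026, 0.24]
eef_rot: [-0.001, 1.0, -0.019, -0.004]
wrist_force: [0.2, -0.1, 0.3]
grip_width: 0.007
[0.4783121  0.00264604 0.2399965 ] [[0.9992, -0.039, -0.0086], [-0.039, -0.9992, 0.0013], [-0.0086, -0.001, -1.0]]
1.5 [51. -0.]
1.4 [64. -0.]
1.25 [85.  2.]
1.1 [105.   8.]
0.95 [124.  17.]
0.8 [142.  28.]
0.65 [158.  43.]
0.5 [173.  60.]
0.35 [184.  79.]
0.2 [193.  99.]
0.1 [197. 114.]
0 [199. 129.]
```

```bash
python3 -m handwheel '{"delta_pos":[[25,0,0],[42,0,0],[51,0,0],[58,0,0],[68,0,0],[80,0,1],[92,0,3],[105,0,7],[115,0,12],[124,0,16]],"turn":[[0,0,0],[0,0,0],[0,0,0],[0,0,0],[0,0,0],[0,0,0],[0,0,0],[0,0,0],[0,0,0],[0,0,0]],"fingers":[-1,-1,-1,-1,-1,-1,-1,-1,-1,-1]}'
python3 - <<'E'
from h import *
from workcell import camera
s=telemetry.read_state();P=s["eef_pos"];R=tool(s,P)[0];print(P,s["wrist_force"],R[:,0])
cv2.imwrite("pics/lid1.png",np.hstack([cv2.resize(camera("scene")[140:280,280:400,::-1],(390,455)),cv2.resize(camera("side")[110:250,250:370,::-1],(390,455))]))
hx,hz=.5343,.08
for th in (.95,.8,.65,.5,.35,.2,.1,0):
    d=.135+.017*(1-th/1.5)
    W=np.array([hx+d*np.cos(th)-.006*np.sin(th)-.009,0,hz+d*np.sin(th)+.006*np.cos(th)+.025])-P;W[1]=-.039*W[0]
    print(th,np.round(R.T@W*1e3))
E
```

```text
time_s: 9.6
eef_pos: [0.6026, -0.002, 0.2221]
eef_rot: [-0.001, 1.0, -0.019, -0.005]
wrist_force: [-5.4, -0.3, 1.1]
grip_width: 0.009
[ 0.60258373 -0.0020405   0.22213287] [-5.4138186  -0.33096796  1.09371799] [ 0.99919639 -0.03886984 -0.0097831 ]
0.95 [-0. -0. -1.]
0.8 [18.  0. 10.]
0.65 [34.  0. 24.]
0.5 [49.  0. 41.]
0.35 [60.  0. 60.]
0.2 [69.  0. 81.]
0.1 [73.  0. 95.]
0 [ 76.   0. 110.]
```

View pics/lid1.png

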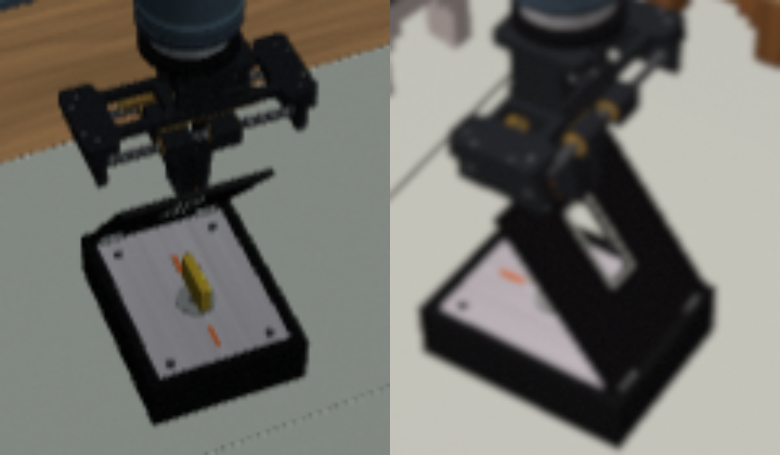

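The lid is folding with the fingertip near its edge, and the wing is still in line. Continue down to 0.2.

```bash
python3 -m handwheel '{"delta_pos":[[10,0,4],[18,0,10],[27,0,17],[34,0,24],[42,0,32],[49,0,41],[55,0,50],[60,0,60],[65,0,70],[69,0,81]],"turn":[[0,0,0],[0,0,0],[0,0,0],[0,0,0],[0,0,0],[0,0,0],[0,0,0],[0,0,0],[0,0,0],[0,0,0]],"fingers":[-1,-1,-1,-1,-1,-1,-1,-1,-1,-1]}'
python3 - <<'E'
from h import *
s=telemetry.read_state();P=s["eef_pos"];R=tool(s,P)[0];print(P,s["wrist_force"])
hx,hz=.5343,.08
for th in (.2,.1,0):
    d=.135+.017*(1-th/1.5)
    W=np.array([hx+d*np.cos(th)-.006*np.sin(th)-.009,0,hz+d*np.sin(th)+.006*np.cos(th)+.025])-P;W[1]=-.039*W[0]
    print(th,np.round(R.T@W*1e3))
E
```

```text
time_s: 10.7
eef_pos: [0.6716, -0.0047, 0.1398]
eef_rot: [-0.001, 1.0, -0.019, -0.004]
wrist_force: [-4.2, 0.9, 3.5]
grip_width: 0.003
[ 0.67156988 -0.00473566  0.13980366] [-4.17252743  0.92634156  3.51362912]
0.2 [-1. -0. -1.]
0.1 [ 3.  0. 14.]
0 [ 6.  0. 29.]
```

```bash
python3 -m handwheel '{"delta_pos":[[2,0,7],[3,0,14],[4,0,19],[5,0,23],[6,0,26],[6,0,28],[6,0,29],[6,0,29]],"turn":[[0,0,0],[0,0,0],[0,0,0],[0,0,0],[0,0,0],[0,0,0],[0,0,0],[0,0,0]],"fingers":[-1,-1,-1,-1,-1,-1,-1,-1]}'
python3 -m handwheel '{"delta_pos":[[0,0,1],[0,0,1]],"turn":[[0,0,0],[0,0,0]],"fingers":[-1,-1]}'
```

```text
time_s: 11.5
eef_pos: [0.6777, -0.0049, 0.1114]
eef_rot: [-0.001, 1.0, -0.019, -0.004]
wrist_force: [-3.5, 0.6, 5.2]
grip_width: 0.002
time_s: 11.7
eef_pos: [0.6777, -0.0049, 0.1113]
eef_rot: [-0.001, 1.0, -0.019, -0.004]
wrist_force: [-5.6, 0.1, 7.0]
grip_width: 0.005
```

```bash
python3 -m handwheel '{"delta_pos":[[0,0,1],[-1,0,2],[-1,0,2],[-1,0,2]],"turn":[[0,0,0],[0,0,0],[0,0,0],[0,0,0]],"fingers":[-1,-1,-1,-1]}'
```

```text
time_s: 12.1
eef_pos: [0.6776, -0.0049, 0.1111]
eef_rot: [-0.0, 1.0, -0.019, -0.002]
wrist_force: [-4.2, 0.2, 10.0]
grip_width: 0.004
```

```bash
python3 -m handwheel '{"delta_pos":[[-1,0,2],[-1,0,4],[-1,0,4],[-1,0,4],[-1,0,4]],"turn":[[0,0,0],[0,0,0],[0,0,0],[0,0,0],[0,0,0]],"fingers":[-1,-1,-1,-1,-1]}'
python3 - <<'E'
from h import *
from workcell import camera
cv2.imwrite("pics/end.png",np.vstack([np.hstack([cv2.resize(camera("scene")[150:280,280:400,::-1],(380,410)),cv2.resize(camera("side")[130:260,250:370,::-1],(380,410))]),cv2.resize(camera("scene")[130:350,150:,::-1],(760,180))]))
s=telemetry.read_state();print(s["eef_pos"],s["wrist_force"])
E
```

```text
time_s: 12.6
eef_pos: [0.6776, -0.0049, 0.1106]
eef_rot: [-0.0, 1.0, -0.019, -0.001]
wrist_force: [-8.7, 1.1, 19.9]
grip_width: 0.002
[ 0.67763116 -0.00492091  0.11057016] [-8.74622373  1.04651323 19.21200434]
```

View pics/end.png

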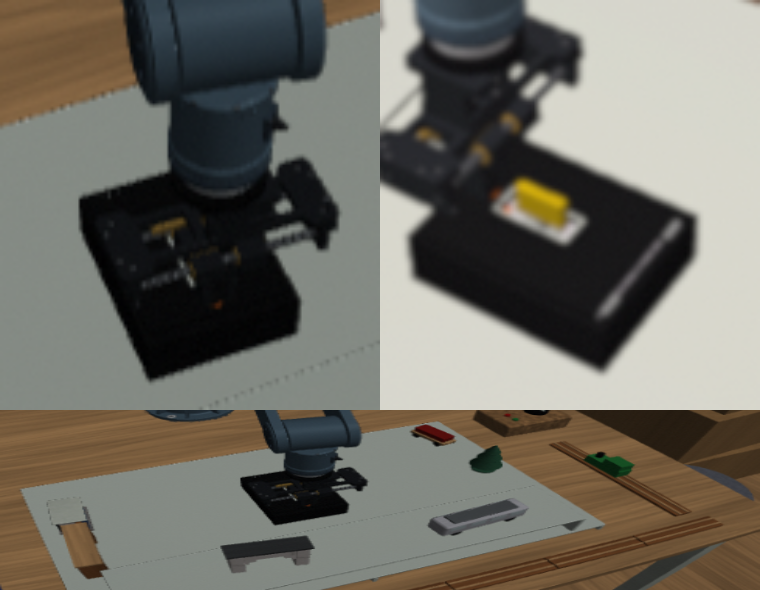

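The lid is flat, the wing stands through the slot in line with it, and the toys are where they were. The tool is holding it with about 19 N. Handing in.

```bash
python3 -c "
from workcell import ticket,telemetry
s=telemetry.read_state();print(s['eef_pos'],s['wrist_force'],s['time_s']);print(ticket.close_job())"
```

```text
[ 0.67763116 -0.00492091  0.11057016] [-8.74622373  1.04651323 19.21200434] 12.75
the job is handed in; nothing more can be done
None
```

The box is locked as asked, and I handed the job in at 12.75 s with the arm still holding the lid shut.

**What I did:** With the lid open, I pushed the wing round with the closed fingertips. I then squeezed it square between the pads, at 10.2 mm opening against its 10 mm thickness. After that I swung the lid down over it from behind and pressed on the orange spot.

**Last checks:**
- **Wing:** before closing, the wrist picture showed it in line with both orange marks. My script to put a number on that angle failed with an error, so this is judged by eye.
- **Lid:** the tool height was 110.6 mm against about 111 mm expected for a shut lid. It hardly moved as I pressed harder. The last picture shows the lid flat with the wing standing through the slot.
- **Force:** about 19 N downward, plus about 9 N sideways.
- **Toys:** they look unmoved in the last picture, though I did not measure their positions.

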